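# Stack culture dishes on their incubator carriers

### The arm

A 7-joint arm with a two-finger parallel gripper is mounted at the origin on the work surface. World frame = base frame: x ahead of the robot, y to its left, z up, the work surface at z = 0. Lengths are in m, angles in degrees, forces in N, time in s.
With the tool pointing down it reaches from about 0.425 to 0.875 m from the base axis. Payload 4.7 kg.
Tool frame: the origin (TCP) lies between the finger pads; the fingertips stand 19 mm ahead of it and the grasp point (between the pads) is the TCP; x points along the fingers, z is the direction in which the jaws open and shut, and the axes are right-handed (so a half turn about x gives the same grasp; the last joint's range is limited). The gripper opens to 87 mm and grips with 3 to 60 N. Pads are 19 mm wide; open, the fingers measure 117 mm over their backs; the gripper's body (75 mm by 190 mm) begins 51 mm behind the grasp point.
Start: joints at [70.537, 18.392, -4.016, 83.108, 1.295, 78.541, -3.26], TCP at [0.225, -0.61, 0.242] pointing down, gripper open.
Joint ranges: [-163.93, 163.93], [-17.29, 119.83], [-79.2, 71.16], [3.27, 140.29], [-89.18, 269.18], [5.43, 117.66], [-154.24, 154.24]. Speed limits (degrees/s): [147.25, 147.25, 180, 180, 180, 180, 180].

### API

Orientations are given as [roll, pitch, yaw] about the fixed x, y, z axes, in that order (R = Rz(yaw) Ry(pitch) Rx(roll)).
In Python, from cell import monitor, read_camera, camera_model, env, regions_of gives the robot as it stands. The module is installed in compiled form; this text tells all that it offers.
- The arm moves only by the tool step_arm, never from a script. Its argument "deltas" is a list of rows, each a list of 5 numbers: the gripper's target within -1 to 1 (fully open at 1, half-way at 0, shut at -1), then the shift along the tool's x, y, z in m, then the turn about the tool's x in degrees. A call has 1 to 12 rows; each row is the pose to reach, as a shift and turn from the pose commanded when the call began, along the tool's axes at that moment; what a row does not reach only later rows make up. A row lasts 1/8 s, in which the tool goes at most 62.5 mm and 10.7 degrees, less where a joint would pass 70% of its speed; a pose out of reach is approached as far as the arm can. A call with a gripper value outside its range is refused whole. The fingers move at their own pace and stop on an object; "newtons" is the grip in N (left out, the last holds). Time passes only in rows, so rows that repeat a pose let the fingers close. It gives the time, the measured TCP pose, the force and the opening at its end, in the units of the state.
- monitor.get_obs(): the state, without advancing time (a new reading comes with each control period).
- read_camera(name): name is "scene" or "top" or "wrist"; returns (picture, depth): 384x512x3 uint8, red, green, blue; 384x512 float32, m along the optical axis (not along the pixel's ray), 0 where there is no reading.
- camera_model(name): a dict with "fx", "fy", "cx", "cy" (pixels), "xyz" and "attitude" of the camera in the world. Camera axes: x right, y down, z forward; pixel columns grow to the right and rows downward; lengths in m; the calibration is good to about 2 mm. A picture is of the moment at which its call begins: read the wrist's pose just before it. camera_model takes no time and is no camera call; for the wrist camera it gives the pose at the moment of the call.
- env.sign_off(): hands the job in, once; it reports no verdict.
Trained networks look in the newest picture that a camera, given by its name, has taken for a name from the list of things; names that differ only in an ending like _2 or _b are one class to them, and where a whole thing is asked for, a point or a joint stands for the part that bears it (a point fixed in the world has none). Each returns a list of dicts, best first, with "p" (0 to 1); they miss things now and then, are a little off and sometimes report something else, mostly with a low value. They report only what shows in the picture. A call takes as long as a camera call. They do not tell look-alikes from the thing itself.
- regions_of(camera, thing): "pixels" (384x512 bool, what is visible of it) and "pixel" ([column, row] in pixels, amid what is visible of it).
The state is a dict: "time_s": time; "qpos": joint angles; "joint_velocities": joint speeds; "effort": joint torques, N m; "tool_pos": TCP position; "tool_rot": TCP orientation; "force": force on the tool from outside, world axes, zero at the start; "wrist_torque": the same for the moment, N m; "grip_width": finger opening in m.
Only numpy, scipy, OpenCV 4.12 (cv2) and the standard library are available. Lean on these libraries where they do the work, as an engineer would, in place of code of your own. Each camera call takes 0.05 s, during which the arm holds its last target. There are 200 camera calls.

### The job

Get the culture dishes ready for the incubator: stack the three round ones, centred, on the round steel carrier, widest at the bottom and smallest on top, and the two square ones on the square carrier, the larger below, centred and with their sides lined up with the carrier's. Keep every dish lid up and set it down rather than dropping it, and leave the jar, the tip box and the tube rack where they are.

Things in the scene. Friction and masses are not known exactly. Their poses are not given: they have to be found in the camera images.
- round_large_mid (a point): the largest round dish: closed clear plastic culture dish with amber gel in its lower 14 mm and a flat clear lid with a white rim, 66 mm in diameter, 24 mm high, about 70 g, standing lid up on the bench; the point is its centre, 12 mm above its underside, z up. A flat top: the dish above just stands on it.
- round_medium_mid (a point): the middle round dish: closed clear plastic culture dish with amber gel in its lower 14 mm and a flat clear lid with a white rim, 52 mm in diameter, 24 mm high, about 45 g, standing lid up on the bench; the point is its centre, 12 mm above its underside, z up. A flat top: the dish above just stands on it.
- round_small_mid (a point): the smallest round dish: closed clear plastic culture dish with amber gel in its lower 14 mm and a flat clear lid with a white rim, 38 mm in diameter, 24 mm high, about 25 g, standing lid up on the bench; the point is its centre, 12 mm above its underside, z up. A flat top: the dish above just stands on it.
- square_large_mid (a point): the larger square dish: closed clear plastic culture dish with amber gel in its lower 14 mm and a flat clear lid with a white rim, 64 by 64 mm, 24 mm high, about 80 g, standing lid up on the bench; the point is its centre, 12 mm above its underside, z up; its x and y axes are square to its sides. A flat top: the dish above just stands on it.
- square_small_mid (a point): the smaller square dish: closed clear plastic culture dish with amber gel in its lower 14 mm and a flat clear lid with a white rim, 44 by 44 mm, 24 mm high, about 40 g, standing lid up on the bench; the point is its centre, 12 mm above its underside, z up; its x and y axes are square to its sides. A flat top: the dish above just stands on it.
- round_carrier: flat round steel carrier disc, 110 mm in diameter, 8 mm thick, fixed to the bench; origin at the centre of its underside, on the bench, z up
- square_carrier: flat square steel carrier plate, 104 by 104 mm, 8 mm thick, fixed to the bench; origin at the centre of its underside, on the bench, z up, x and y square to its sides
- jar: bystander: small jar with a black cap, 40 mm in diameter, 58 mm high, standing loose; origin at the centre of its underside
- tip_box: bystander: grey pipette-tip box with a white lid, 122 by 87 mm, 51 mm high, loose; origin at the centre of its underside
- tube_rack: bystander: clear acrylic rack of capped test tubes, 260 by 100 mm (long side along its x), 146 mm high over the caps, loose; origin at the centre of its underside
There are look-alikes about, which are no part of the job. What is shaped like the part that bears square_small_mid but pink or turquoise is not meant.

How it is judged:
By the outcome, as a careful person would: the job done as asked, in the order asked, and still so for the second after the job is handed in, with the robot touching nothing.
It also fails if it takes over 136 s, if anything falls off the work surface, if the arm or the gripper's body presses on something with over 40 N, if the wrist force passes 120 N, or if a joint passes its speed limit or range.

## Working session

There is one attempt and no reset: what is moved stays moved. The work goes in short steps, Python scripts to look and compute and a tool call to move; the robot and the scene stay as the last step left them, time stands still between calls to the robot, and variables do not carry over. Pictures are saved under pics/ and viewed, about 12 in all and at most 16, crops included, and the job is handed in when it is done.

Besides the shell and the picture viewer there is one more tool, called after "Emit:" in YAML: its name, and indented under it one key for each argument. step_arm: Moves the arm, as the interface text tells. Its arguments: {"type":"object","properties":{"deltas":{"type":"array"},"newtons":{"type":"number"}},"required":["deltas"]}

```bash
mkdir -p pics; ls; python3 - <<'E'
from cell import monitor, read_camera, camera_model
import cv2
o=monitor.get_obs();print({k:o[k] for k in('time_s','tool_pos','tool_rot','grip_width','force')})
for n in('scene','top'):
    p,d=read_camera(n);cv2.imwrite(f'pics/{n}0.png',cv2.cvtColor(p,cv2.COLOR_RGB2BGR));print(n,camera_model(n))
print(camera_model('wrist'))
E
```

```text
pics
{'time_s': 0.0, 'tool_pos': array([ 0.22497605, -0.60930204,  0.24046912]), 'tool_rot': array([-177.89276718,   89.8942001 ,  112.37585475]), 'grip_width': 0.08696080286958302, 'force': array([-0.11838182, -0.36376615, -1.160187  ])}
scene {'fx': 365.97114677227677, 'fy': 365.97114677227677, 'cx': 254.03025043449702, 'cy': 189.95742366061685, 'xyz': array([1.24201759, 0.17939364, 1.22917653]), 'attitude': array([-149.66804742,    0.45671919,  102.45843972])}
top {'fx': 377.6768010635933, 'fy': 377.6768010635933, 'cx': 259.4045541138113, 'cy': 193.958379090759, 'xyz': array([0.41056266, 0.026299  , 1.31316966]), 'attitude': array([-1.73199369e+02,  6.10590503e-02, -8.93141413e+01])}
{'fx': 283.3363674287757, 'fy': 283.3363674287757, 'cx': 256.29005176337415, 'cy': 190.8378222729831, 'xyz': array([ 0.2905538 , -0.58486333,  0.38425187]), 'attitude': array([ 1.65105180e+02,  1.33137596e-01, -6.97140447e+01])}
```

View pics/top0.png

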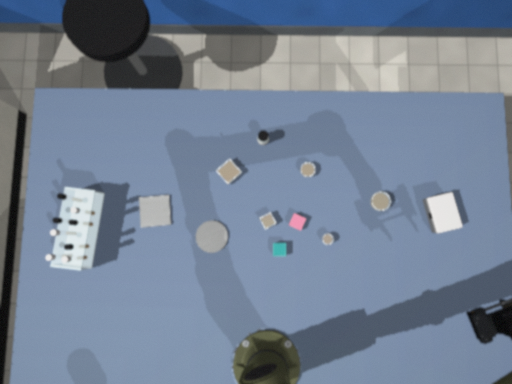

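View pics/scene0.png

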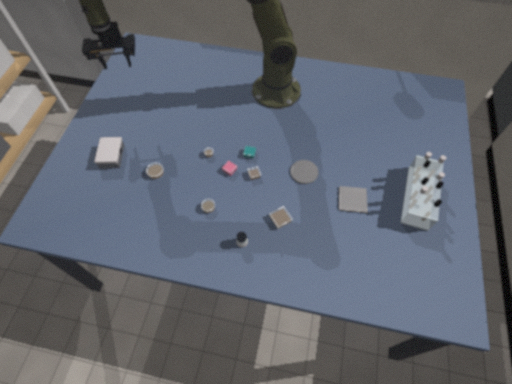

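The top view shows the amber dishes: large square at (229,171), small square (268,220), round large (381,201), round medium (308,169) and round small (328,239). The round carrier is at (211,236) and the square carrier at (155,211). The bystanders are the jar (263,137), tip box (444,212) and rack (77,228).
Candidates for square_small are amber (268,220), pink (298,221) and turquoise (280,249). I choose the amber/clear one.

```bash
cat > h.py <<'E'
import numpy as np, cv2
from scipy.spatial.transform import Rotation as Rn
from cell import monitor, read_camera, camera_model, env, regions_of
def rot(a): return Rn.from_euler('xyz',a,degrees=True).as_matrix()
def ray(cm,px):
    d=rot(cm['attitude'])@np.array([(px[0]-cm['cx'])/cm['fx'],(px[1]-cm['cy'])/cm['fy'],1.]); return np.array(cm['xyz']),d
def at_z(cm,px,z):
    o,d=ray(cm,px); return o+d*(z-o[2])/d[2]
def cloud(cm,depth,mask):
    v,u=np.nonzero(mask&(depth>0)); z=depth[v,u]
    P=np.stack([(u-cm['cx'])/cm['fx']*z,(v-cm['cy'])/cm['fy']*z,z],1)
    return P@rot(cm['attitude']).T+np.array(cm['xyz'])
def tri(c1,p1,c2,p2):
    o1,d1=ray(c1,p1);o2,d2=ray(c2,p2)
    t=np.linalg.lstsq(np.stack([d1,-d2],1),o2-o1,rcond=None)[0]
    a,b=o1+t[0]*d1,o2+t[1]*d2; return (a+b)/2,np.linalg.norm(a-b)
THINGS=['round_large_mid','round_medium_mid','round_small_mid','square_large_mid','square_small_mid','round_carrier','square_carrier','jar','tip_box','tube_rack']
def axes():
    o=monitor.get_obs(); return o,rot(o['tool_rot'])
E
python3 - <<'E'
from h import *
np.set_printoptions(precision=4,suppress=True)
R={};D={}
for c in('top','scene'):
    D[c]=read_camera(c)
    for t in THINGS: R[c,t]=regions_of(c,t)
for t in THINGS:
    for c in('top','scene'):
        for r in R[c,t][:4]:
            if r['p']<.3: continue
            P=cloud(camera_model(c),D[c][1],r['pixels']); zt=np.percentile(P[:,2],80); Q=P[abs(P[:,2]-zt)<.006]
            print(t,c,round(r['p'],2),np.round(r['pixel']),'top centre',Q.mean(0),'mid-extent',(Q.max(0)+Q.min(0))[:2]/2,'ext',np.ptp(Q,0)[:2])
    a,b=R['top',t],R['scene',t]
    if a and b: print('   tri',tri(camera_model('top'),a[0]['pixel'],camera_model('scene'),b[0]['pixel']))
o,T=axes();print(T,o['time_s'])
E
```

```text
round_large_mid top 0.66 [378. 195.] top centre [ 0.5477 -0.3863  0.0248] mid-extent [ 0.5485 -0.3867] ext [0.0626 0.0655]
round_large_mid scene 0.81 [156. 169.] top centre [ 0.5467 -0.3862  0.0257] mid-extent [ 0.5455 -0.3865] ext [0.0655 0.0667]
   tri (array([ 0.561 , -0.3681,  0.057 ]), np.float64(0.002133403930230067))
round_medium_mid top 0.52 [306. 169.] top centre [ 0.6556 -0.1356  0.0242] mid-extent [ 0.6538 -0.136 ] ext [0.0491 0.046 ]
round_medium_mid scene 0.42 [206. 204.] top centre [ 0.6539 -0.136   0.0256] mid-extent [ 0.6536 -0.1349] ext [0.051  0.0478]
   tri (array([ 0.6539, -0.1378,  0.0253]), np.float64(0.013102863773631951))
round_small_mid scene 0.47 [207. 153.] top centre [ 0.4136 -0.2034  0.0254] mid-extent [ 0.4147 -0.2038] ext [0.0376 0.0373]
square_large_mid top 0.75 [232. 172.] top centre [0.6447 0.1376 0.025 ] mid-extent [0.6467 0.1357] ext [0.0854 0.0834]
square_large_mid scene 0.78 [279. 218.] top centre [0.6443 0.1366 0.0254] mid-extent [0.6458 0.1346] ext [0.0807 0.0828]
square_large_mid scene 0.54 [206. 152.] top centre [ 0.4163 -0.2023  0.0256] mid-
[... 1657 characters left out ...]
0343]
tip_box top 0.88 [444. 210.] top centre [ 0.5086 -0.5904  0.0516] mid-extent [ 0.5097 -0.5908] ext [0.1315 0.1065]
tip_box scene 0.86 [109. 151.] top centre [ 0.5096 -0.5884  0.0527] mid-extent [ 0.5088 -0.5893] ext [0.1295 0.1045]
   tri (array([ 0.5148, -0.5879,  0.0468]), np.float64(0.004591094016919224))
tube_rack top 0.83 [ 76. 230.] top centre [0.4404 0.6326 0.0832] mid-extent [0.4406 0.6362] ext [0.2652 0.1266]
tube_rack scene 0.43 [242. 241.] top centre [0.7629 0.02   0.0594] mid-extent [0.7627 0.02  ] ext [0.0343 0.0337]
   tri (array([0.67  , 0.2334, 0.4722]), np.float64(0.6084235008677473))
[[ 0.      0.9381  0.3465]
 [-0.0001  0.3465 -0.9381]
 [-1.     -0.      0.0001]] 1.2
```

Emit:
step_arm:
  deltas:
    - [1,0.01,0.1,-0.025,0]
    - [1,0.02,0.38,-0.097,0]
    - [1,0.02,0.38,-0.097,0]
    - [1,0.02,0.38,-0.097,0]
    - [1,0.02,0.38,-0.097,0]
    - [1,0.02,0.38,-0.097,0]
    - [1,0.02,0.38,-0.097,0]
    - [1,0.02,0.38,-0.097,0]
    - [1,0.02,0.38,-0.097,0]

```text
time_s: 2.33
tool_pos: [0.546, -0.3896, 0.2216]
tool_rot: [-60.0, 89.9, -129.9]
force: [-0.4, 0.2, -0.1]
grip_width: 0.0868
```

```bash
cat >> h.py <<'E'
np.set_printoptions(precision=4,suppress=True)
def fit(thing,cam='wrist',near=None,tmin=.006,save=None):
    cm=camera_model(cam); p,d=read_camera(cam); rs=regions_of(cam,thing)
    if save: cv2.imwrite('pics/'+save,cv2.cvtColor(p,cv2.COLOR_RGB2BGR))
    for r in rs[:4]:
        P=cloud(cm,d,r['pixels']); 
        if len(P)<30: continue
        zt=np.percentile(P[:,2],85); Q=P[abs(P[:,2]-zt)<.004]
        hull=(Q[:,:2]*1000).astype(np.float32)
        (c,rr)=cv2.minEnclosingCircle(hull); m=cv2.minAreaRect(hull)
        print(thing,cam,'p',round(r['p'],2),'px',np.round(r['pixel']),'ztop %.4f'%zt,'mean',Q.mean(0)[:2],'circ',np.round(c,1),round(rr,1),'rect',np.round(m[0],1),np.round(m[1],1),'ang',round(m[2],1),'col',p[r['pixels']].mean(0).round())
def goto(x,y,z):
    o,T=axes(); print('tool',o['tool_pos'],'jaw az %.2f'%np.degrees(np.arctan2(T[1,2],T[0,2])),'t',o['time_s'],'w',o['grip_width'],'F',o['force'],'q',o['qpos'].round(1)); print('delta tool',T.T@(np.array([x,y,z])-o['tool_pos']))
E
python3 - <<'E'
from h import *
fit('round_large_mid',save='w1.png')
for t in('square_large_mid','square_small_mid','square_carrier','round_carrier','round_small_mid'): fit(t,'top')
goto(.5477,-.3865,.022)
E
```

```text
round_large_mid wrist p 0.6 px [257. 174.] ztop 0.0247 mean [ 0.5478 -0.3865] circ [ 547.3 -386.8] 33.0 rect [ 546.7 -386. ] [65.1 64. ] ang 20.3 col [163. 159. 143.]
square_large_mid top p 0.93 px [230. 172.] ztop 0.0273 mean [0.6458 0.1376] circ [644.9 136.5] 40.6 rect [645.2 137.8] [63.6 63.1] ang 42.2 col [179. 171. 158.]
square_small_mid top p 0.66 px [278. 247.] ztop 0.0275 mean [ 0.3787 -0.0388] circ [379.4 -37.5] 26.4 rect [377.8 -38.8] [40.2 40.6] ang 0.6 col [ 80. 179. 178.]
square_small_mid top p 0.61 px [266. 220.] ztop 0.0275 mean [0.4757 0.0023] circ [475.6   2.3] 24.5 rect [476.1   2.2] [41.1 41.3] ang 27.0 col [181. 176. 166.]
square_small_mid top p 0.45 px [297. 221.] ztop 0.0268 mean [ 0.4732 -0.1004] circ [473.  -99.7] 29.1 rect [ 472.7 -100.2] [43.8 43.1] ang 64.3 col [224. 150. 178.]
square_small_mid top p 0.19 px [208. 235.] ztop 0.0116 mean [0.4197 0.1929] circ [419.7 192.9] 54.5 rect [420.7 192.4] [105.8 106.8] ang 0.7 col [165. 166. 166.]
square_carrier top p 0.76 px [155. 212.] ztop 0.0116 mean [0.5039 0.3921] circ [506.4 390.5] 67.9 rect [505.1 391.9] [103.7 104.2] ang 6.5 col [182. 184. 184.]
round_carrier top p 0.8 px [210. 236.] ztop 0.0118 mean [0.419 0.193] circ [419.9 192.8] 54.6 rect [419.1 194. ] [107.  105.5] ang 58.7 col [165. 167. 167.]
round_small_mid top p 0.32 px [157. 210.] ztop 0.0118 mean [0.5062 0.3918] circ [505.4 391. ] 69.1 rect [504.9 391.7] [105.2 104. ] ang 6.4 col [181. 183. 183.]
tool [ 0.5481 -0.3871  0.2216] jaw az -69.73 t 2.925 w 0.08729801643515525 F [-0.7639 -0.1026  0.6209] q [ 44.1  22.1 -14.8  81.    5.6  77.6 -40.6]
delta tool [ 0.1996 -0.0001 -0.0007]
```

View pics/w1.png

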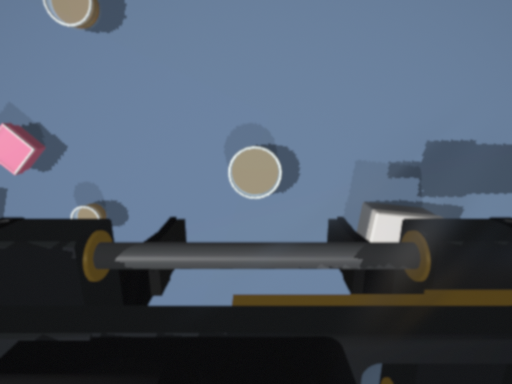

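The wrist view confirms the lone large round dish at (255,172), with the tip box top at (400,220). Three views agree on it within 1 mm. Next I descend and squeeze it.

Emit:
step_arm:
  newtons: 6
  deltas:
    - [1,0.06,0,-0.0005,0]
    - [1,0.12,0,-0.0005,0]
    - [1,0.16,0,-0.0005,0]
    - [1,0.185,0,-0.0005,0]
    - [1,0.199,0,-0.0005,0]
    - [1,0.199,0,-0.0005,0]
    - [-1,0.199,0,-0.0005,0]
    - [-1,0.199,0,-0.0005,0]
    - [-1,0.199,0,-0.0005,0]
    - [-1,0.199,0,-0.0005,0]
    - [-1,0.199,0,-0.0005,0]

```text
time_s: 4.3
tool_pos: [0.5482, -0.387, 0.0234]
tool_rot: [26.0, 89.9, -43.7]
force: [-0.8, 0.4, 4.7]
grip_width: 0.0663
```

```bash
python3 - <<'E'
from h import *
goto(.5477,-.3865,.022)
E
```

```text
tool [ 0.5482 -0.387   0.0234] jaw az -69.73 t 4.3 w 0.0663295363149853 F [-0.8337  0.4059  4.6836] q [ 43.4  31.6 -13.7  91.7   8.4  57.7 -42.6]
delta tool [ 0.0014 -0.0003 -0.0006]
```

Emit:
step_arm:
  deltas:
    - [1,0,0,0,0]
    - [1,0,0,0,0]
    - [1,0,0,0,-10]
    - [1,0,0,0,-20]
    - [1,0,0,0,-30]
    - [1,0,0,0,-40]
    - [1,0,0,0,-50]
    - [1,0,0,0,-60]
    - [1,0,0,0,-70]
    - [1,0,0,0,-80]
    - [1,0,0,0,-90]
    - [1,0,0,0,-90]

```text
time_s: 5.8
tool_pos: [0.5475, -0.3866, 0.022]
tool_rot: [97.2, 89.9, 117.3]
force: [-0.2, 0.2, 0.2]
grip_width: 0.0868
```

Emit:
step_arm:
  deltas:
    - [-1,0,0,0,0]
    - [-1,0,0,0,0]
    - [-1,0,0,0,0]
    - [-1,0,0,0,0]
    - [-1,0,0,0,0]

```text
time_s: 6.42
tool_pos: [0.5479, -0.3866, 0.0226]
tool_rot: [-116.2, 90.0, -95.9]
force: [0.1, 0.5, -0.4]
grip_width: 0.0658
```

Emit:
step_arm:
  newtons: 15
  deltas:
    - [-1,0,0,0,0]
    - [-1,0,0,0,0]
    - [-1,-0.02,0,0,0]
    - [-1,-0.06,0,0,0]
    - [-1,-0.1,0,0,0]
    - [-1,-0.12,0,0,0]

```text
time_s: 7.18
tool_pos: [0.5493, -0.3872, 0.1466]
tool_rot: [-57.8, 89.7, -37.5]
force: [0.7, 0.1, -0.9]
grip_width: 0.0659
```

```bash
python3 - <<'E'
from h import *
goto(.419,.193,.15)
E
```

```text
tool [ 0.5493 -0.3872  0.1466] jaw az 20.28 t 7.175 w 0.06594275335644766 F [ 0.6644  0.1012 -0.9492] q [ 58.1  27.9 -34.   85.7  16.1  71.1  42.3]
delta tool [-0.0057  0.5894  0.0789]
```

Emit:
step_arm:
  deltas:
    - [-1,0,0.025,0.004,0]
    - [-1,0,0.07,0.01,0]
    - [-1,0,0.125,0.018,0]
    - [-1,0,0.185,0.03,0]
    - [-1,0,0.245,0.04,0]
    - [-1,0,0.305,0.05,0]
    - [-1,0,0.365,0.06,0]
    - [-1,0,0.42,0.07,0]
    - [-1,0,0.465,0.076,0]
    - [-1,0,0.489,0.079,0]
    - [-1,0,0.489,0.079,0]
    - [-1,0,0.489,0.079,0]

```text
time_s: 8.68
tool_pos: [0.4527, 0.0983, 0.1425]
tool_rot: [-118.3, 89.9, -98.0]
force: [0.6, -1.2, -0.4]
grip_width: 0.0655
```

```bash
python3 - <<'E'
from h import *
fit('round_carrier',save='w2.png')
goto(.419,.193,.0315)
E
```

```text
round_carrier wrist p 0.81 px [256.  80.] ztop 0.0092 mean [0.4188 0.1956] circ [419.4 193.8] 55.0 rect [419.7 193.7] [108.5 109.1] ang 17.5 col [151. 153. 150.]
tool [0.4528 0.098  0.1424] jaw az 20.14 t 8.775 w 0.06588164995394752 F [ 0.1964 -0.6306 -0.7097] q [ 38.6   2.9 -54.6 114.3   2.6  64.1   3.1]
delta tool [0.1109 0.1009 0.001 ]
```

View pics/w2.png

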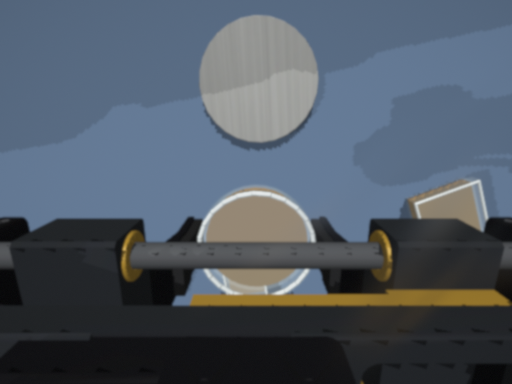

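The wrist view shows the bare carrier at (259,78) and the dish level in the jaws at (257,243). I move over the carrier and lower.

Emit:
step_arm:
  deltas:
    - [-1,0,0.04,0,0]
    - [-1,0.02,0.085,0.001,0]
    - [-1,0.05,0.1014,0.001,0]
    - [-1,0.08,0.1014,0.001,0]
    - [-1,0.098,0.1014,0.001,0]
    - [-1,0.106,0.1014,0.001,0]
    - [-1,0.108,0.1014,0.001,0]
    - [-1,0.108,0.1014,0.001,0]
    - [-1,0.108,0.1014,0.001,0]

```text
time_s: 9.9
tool_pos: [0.419, 0.1949, 0.0352]
tool_rot: [-21.0, 89.9, -0.7]
force: [-0.0, 0.3, -0.3]
grip_width: 0.0654
```

```bash
python3 - <<'E'
from h import *
for i in range(3): read_camera('top'); goto(.4192,.1934,.031)
E
```

```text
tool [0.4189 0.1949 0.0351] jaw az 20.26 t 9.95 w 0.06550045094151655 F [ 0.8604 -0.344  -0.6563] q [ 24.6  15.8 -57.  120.   16.8  52.4 -21.6]
delta tool [ 0.0041 -0.0015 -0.0003]
tool [0.4188 0.1949 0.035 ] jaw az 20.26 t 10.0 w 0.06533480597485877 F [ 0.2351 -0.0359  0.5443] q [ 24.6  15.8 -57.  120.   16.8  52.4 -21.6]
delta tool [ 0.004  -0.0015 -0.0002]
tool [0.4187 0.1949 0.0349] jaw az 20.26 t 10.05 w 0.0656103849373581 F [ 0.5964  0.675  -0.2154] q [ 24.6  15.8 -57.  120.   16.8  52.4 -21.6]
delta tool [ 0.0039 -0.0015 -0.    ]
```

Emit:
step_arm:
  deltas:
    - [-1,0.001,-0.0015,0,0]
    - [-1,0.002,-0.0015,0,0]
    - [-1,0.0028,-0.0015,0,0]
    - [-1,0.0035,-0.0015,0,0]
    - [-1,0.004,-0.0015,0,0]
    - [-1,0.004,-0.0015,0,0]

```text
time_s: 10.8
tool_pos: [0.4189, 0.1935, 0.0305]
tool_rot: [-166.3, 90.0, -146.1]
force: [0.5, -0.2, -0.4]
grip_width: 0.0653
```

```bash
python3 - <<'E'
from h import *
goto(.4192,.1934,.031)
E
```

```text
tool [0.4189 0.1935 0.0305] jaw az 20.28 t 10.8 w 0.06532292751904004 F [ 0.5336 -0.2414 -0.3863] q [ 24.4  16.3 -56.7 120.2  17.3  52.  -21.8]
delta tool [-0.0005 -0.0002  0.0003]
```

Emit:
step_arm:
  deltas:
    - [-1,0.0005,0,0,0]
    - [-1,0.001,0,0,0]
    - [-1,0.001,0,0,0]

```text
time_s: 11.18
tool_pos: [0.4189, 0.1936, 0.0304]
tool_rot: [-122.8, 89.9, -102.6]
force: [-4.0, -2.1, 11.4]
grip_width: 0.0653
```

Emit:
step_arm:
  deltas:
    - [-1,-0.0008,0,0,0]
    - [1,-0.0008,0,0,0]
    - [1,-0.0008,0,0,0]
    - [1,-0.0008,0,0,0]
    - [1,-0.05,0,0,0]
    - [1,-0.1,0,0,0]
    - [1,-0.16,0,0,0]
    - [1,-0.19,-0.05,0.015,0]

```text
time_s: 12.18
tool_pos: [0.4504, 0.1556, 0.2234]
tool_rot: [-33.1, 89.6, -12.3]
force: [2.3, -0.4, -0.8]
grip_width: 0.0874
```

Emit:
step_arm:
  deltas:
    - [1,0,-0.06,0.016,0]
    - [1,0,-0.12,0.032,0]
    - [1,0,-0.18,0.05,0]
    - [1,0,-0.24,0.066,0]
    - [1,0,-0.29,0.08,0]
    - [1,0,-0.325,0.089,0]
    - [1,0,-0.34,0.092,0]
    - [1,0,-0.34,0.092,0]
    - [1,0,-0.34,0.092,0]

```text
time_s: 13.3
tool_pos: [0.6539, -0.1329, 0.2199]
tool_rot: [79.6, 90.0, 100.0]
force: [-0.2, -0.2, 0.5]
grip_width: 0.0871
```

```bash
python3 - <<'E'
from h import *
fit('round_large_mid','top')
fit('round_medium_mid',save='w3.png')
goto(.655,-.1357,.0226)
E
```

```text
round_large_mid top p 0.79 px [208. 234.] ztop 0.0354 mean [0.4182 0.1934] circ [419.  193.1] 32.8 rect [418.7 192.5] [60.3 64.3] ang 0.8 col [191. 184. 170.]
round_medium_mid wrist p 0.74 px [254. 176.] ztop 0.0246 mean [ 0.6543 -0.1356] circ [ 654.6 -136. ] 26.1 rect [ 653.9 -135.8] [50.4 51. ] ang 22.4 col [159. 154. 142.]
tool [ 0.6541 -0.134   0.2201] jaw az 20.37 t 13.5 w 0.0870606497236778 F [-0.1555 -0.0419  0.9386] q [ 42.7  27.8 -46.6  80.8  20.2  79.9  16.3]
delta tool [ 0.1975 -0.0018  0.0002]
```

Emit:
step_arm:
  newtons: 6
  deltas:
    - [1,0.06,-0.0018,0,0]
    - [1,0.12,-0.0018,0,0]
    - [1,0.165,-0.0018,0,0]
    - [1,0.19,-0.0018,0,0]
    - [1,0.1975,-0.0018,0,0]
    - [1,0.1975,-0.0018,0,0]
    - [-1,0.1975,-0.0018,0,0]
    - [-1,0.1975,-0.0018,0,0]
    - [-1,0.1975,-0.0018,0,0]
    - [-1,0.1975,-0.0018,0,0]
    - [-1,0.1975,-0.0018,0,0]
    - [-1,0.1975,-0.0018,0,0]

```text
time_s: 15.0
tool_pos: [0.655, -0.137, 0.0222]
tool_rot: [-97.3, 90.0, -77.0]
force: [0.1, -1.4, 0.8]
grip_width: 0.0519
```

Emit:
step_arm:
  deltas:
    - [1,0,0,0,0]
    - [1,0,0,0,0]
    - [1,0,0,0,-10]
    - [1,0,0,0,-20]
    - [1,0,0,0,-30]
    - [1,0,0,0,-40]
    - [1,0,0,0,-50]
    - [1,0,0,0,-60]
    - [1,0,0,0,-70]
    - [1,0,0,0,-80]
    - [1,0,0,0,-90]
    - [1,0,0,0,-90]

```text
time_s: 16.5
tool_pos: [0.6549, -0.137, 0.0217]
tool_rot: [4.0, 90.0, 114.2]
force: [-0.5, 0.4, 0.2]
grip_width: 0.0868
```

Emit:
step_arm:
  deltas:
    - [-1,0,0,0,0]
    - [-1,0,0,0,0]
    - [-1,0,0,0,0]
    - [-1,0,0,0,0]
    - [-1,0,0,0,0]
    - [-1,0,0,0,0]

```text
time_s: 17.25
tool_pos: [0.655, -0.137, 0.0221]
tool_rot: [-174.4, 90.0, -64.1]
force: [0.3, 0.2, 0.9]
grip_width: 0.0514
```

Emit:
step_arm:
  newtons: 15
  deltas:
    - [-1,0,0,0,0]
    - [-1,0,0,0,0]
    - [-1,-0.02,0,0,0]
    - [-1,-0.06,0,0,0]
    - [-1,-0.1,0,0,0]
    - [-1,-0.13,0,0,0]
    - [-1,-0.13,0,0,0]

```text
time_s: 18.12
tool_pos: [0.6568, -0.1365, 0.1562]
tool_rot: [-121.5, 89.7, -11.2]
force: [-0.4, 0.1, -0.3]
grip_width: 0.0517
```

```bash
python3 - <<'E'
from h import *
goto(.4189,.1935,.15)
E
```

```text
tool [ 0.6568 -0.1365  0.1562] jaw az 110.28 t 18.125 w 0.051696092232569976 F [-0.359   0.1459 -0.2564] q [ 52.8  38.8 -64.2  84.7  35.3  78.2  96.9]
delta tool [0.0044 0.1088 0.3921]
```

Emit:
step_arm:
  deltas:
    - [-1,0,0.008,0.03,0]
    - [-1,0,0.022,0.08,0]
    - [-1,0,0.038,0.138,0]
    - [-1,0,0.055,0.196,0]
    - [-1,0,0.071,0.254,0]
    - [-1,0,0.087,0.312,0]
    - [-1,0,0.099,0.356,0]
    - [-1,0,0.106,0.382,0]
    - [-1,0,0.109,0.392,0]
    - [-1,0.05,0.109,0.392,0]
    - [-1,0.08,0.109,0.392,0]
    - [-1,0.08,0.109,0.392,0]

```text
time_s: 19.62
tool_pos: [0.4151, 0.1919, 0.0699]
tool_rot: [68.8, 89.7, 179.1]
force: [-0.6, -1.0, -0.2]
grip_width: 0.0516
```

```bash
python3 - <<'E'
from h import *
for i in range(4): read_camera('top')
goto(.4189,.1935,.055)
E
```

```text
tool [0.4182 0.1932 0.0733] jaw az 110.23 t 19.825 w 0.05170760716871266 F [-0.0492  0.3291  0.0292] q [ 38.6  16.4 -72.2 118.3  18.6  57.8  67.2]
delta tool [ 0.0183 -0.0007  0.0001]
```

Emit:
step_arm:
  deltas:
    - [-1,0.006,-0.0007,0,0]
    - [-1,0.012,-0.0007,0,0]
    - [-1,0.0165,-0.0007,0,0]
    - [-1,0.0165,-0.0007,0,0]
    - [-1,0.0165,-0.0007,0,0]

```text
time_s: 20.45
tool_pos: [0.4176, 0.1934, 0.0555]
tool_rot: [27.2, 90.0, 137.4]
force: [0.4, 0.1, -0.5]
grip_width: 0.0519
```

```bash
python3 - <<'E'
from h import *
goto(.4189,.1935,.054)
E
```

```text
tool [0.4176 0.1934 0.0555] jaw az 110.28 t 20.45 w 0.051865790714171016 F [ 0.3668  0.1067 -0.5059] q [ 36.1  18.4 -70.1 119.1  20.9  56.3  65.3]
delta tool [ 0.0015 -0.0013 -0.0003]
```

Emit:
step_arm:
  deltas:
    - [-1,0.0005,-0.0013,-0.0003,0]
    - [-1,0.001,-0.0013,-0.0003,0]
    - [-1,0.0015,-0.0013,-0.0003,0]
    - [-1,0.0018,-0.0013,-0.0003,0]
    - [-1,0.0018,-0.0013,-0.0003,0]

```text
time_s: 21.08
tool_pos: [0.419, 0.1934, 0.054]
tool_rot: [163.9, 90.0, -85.8]
force: [-2.3, -0.7, 5.0]
grip_width: 0.0519
```

Emit:
step_arm:
  deltas:
    - [-1,-0.0005,0,0,0]
    - [1,-0.0005,0,0,0]
    - [1,-0.0005,0,0,0]
    - [1,-0.0005,0,0,0]
    - [1,-0.04,0,0,0]
    - [1,-0.09,0,0,0]
    - [1,-0.14,0,0,0]
    - [1,-0.166,0,0,0]

```text
time_s: 22.08
tool_pos: [0.4198, 0.194, 0.222]
tool_rot: [-134.1, 89.7, -23.8]
force: [0.3, -1.6, -0.6]
grip_width: 0.087
```

Emit:
step_arm:
  deltas:
    - [1,0,0.02,-0.055,10]
    - [1,0,0.042,-0.11,20]
    - [1,0,0.064,-0.168,30]
    - [1,0,0.086,-0.226,40]
    - [1,0,0.106,-0.28,50]
    - [1,0,0.126,-0.33,60]
    - [1,0,0.137,-0.36,70]
    - [1,0,0.141,-0.371,80]
    - [1,0,0.141,-0.371,90]
    - [1,0,0.141,-0.371,90]
    - [1,0,0.141,-0.371,90]

```text
time_s: 23.45
tool_pos: [0.4152, -0.2032, 0.2197]
tool_rot: [-134.3, 90.0, -113.9]
force: [0.3, 0.4, -0.8]
grip_width: 0.0868
```

```bash
python3 - <<'E'
from h import *
fit('round_medium_mid','top')
fit('round_small_mid',save='w4.png')
goto(.4145,-.2035,.0224)
E
```

```text
round_medium_mid top p 0.44 px [209. 235.] ztop 0.0589 mean [0.4185 0.1931] circ [419.3 193. ] 25.6 rect [418.6 192.7] [49.4 48.9] ang 45.2 col [194. 188. 173.]
round_small_mid wrist p 0.93 px [254. 177.] ztop 0.0246 mean [ 0.4149 -0.2025] circ [ 415.2 -203. ] 19.1 rect [ 415.1 -202.5] [36.9 36.8] ang 67.2 col [156. 154. 144.]
tool [ 0.4152 -0.2033  0.2198] jaw az 20.36 t 23.65 w 0.08696733229443145 F [-0.4302 -0.9082 -0.6305] q [ 74.1  -3.2 -49.  108.9  -2.5  73.3  46.2]
delta tool [ 0.1974  0.0001 -0.0007]
```

Emit:
step_arm:
  newtons: 5
  deltas:
    - [0.6,0.06,0.0002,0,0]
    - [0.6,0.12,0.0002,0,0]
    - [0.6,0.165,0.0002,0,0]
    - [0.6,0.19,0.0002,0,0]
    - [0.6,0.1972,0.0002,0,0]
    - [0.6,0.1972,0.0002,0,0]
    - [-1,0.1972,0.0002,0,0]
    - [-1,0.1972,0.0002,0,0]
    - [-1,0.1972,0.0002,0,0]
    - [-1,0.1972,0.0002,0,0]
    - [-1,0.1972,0.0002,0,0]
    - [-1,0.1972,0.0002,0,0]

```text
time_s: 25.15
tool_pos: [0.4152, -0.2035, 0.0228]
tool_rot: [-108.2, 90.0, -88.0]
force: [-1.0, 0.6, 4.7]
grip_width: 0.0378
```

Emit:
step_arm:
  deltas:
    - [0.6,0,0,0,0]
    - [0.6,0,0,0,0]
    - [0.6,0,0,0,10]
    - [0.6,0,0,0,20]
    - [0.6,0,0,0,30]
    - [0.6,0,0,0,40]
    - [0.6,0,0,0,50]
    - [0.6,0,0,0,60]
    - [0.6,0,0,0,70]
    - [0.6,0,0,0,80]
    - [0.6,0,0,0,90]
    - [0.6,0,0,0,90]

```text
time_s: 26.65
tool_pos: [0.415, -0.2032, 0.0224]
tool_rot: [-108.0, 90.0, -177.6]
force: [1.7, 0.2, -0.2]
grip_width: 0.0697
```

Emit:
step_arm:
  deltas:
    - [-1,0,0,0,0]
    - [-1,0,0,0,0]
    - [-1,0,0,0,0]
    - [-1,0,0,0,0]
    - [-1,0,0,0,0]
    - [-1,0,0,0,0]

```text
time_s: 27.4
tool_pos: [0.4151, -0.2033, 0.0225]
tool_rot: [-10.4, 90.0, -80.1]
force: [0.7, 0.0, -0.7]
grip_width: 0.0379
```

Emit:
step_arm:
  newtons: 12
  deltas:
    - [-1,0,0,0,0]
    - [-1,0,0,0,0]
    - [-1,-0.02,0,0,0]
    - [-1,-0.06,0,0,0]
    - [-1,-0.1,0,0,0]
    - [-1,-0.13,0,0,0]
    - [-1,-0.13,0,0,0]

```text
time_s: 28.28
tool_pos: [0.4167, -0.2041, 0.1549]
tool_rot: [29.2, 89.7, -40.5]
force: [0.2, -0.6, -1.5]
grip_width: 0.0377
```

```bash
python3 - <<'E'
from h import *
goto(.4189,.1935,.15)
E
```

```text
tool [ 0.4167 -0.2041  0.1549] jaw az -69.74 t 28.275 w 0.037685320907568834 F [ 0.221  -0.5762 -1.4553] q [ 59.3   0.6 -36.3 114.    0.5  65.2 -47. ]
delta tool [ 0.0035  0.1398 -0.3722]
```

Emit:
step_arm:
  deltas:
    - [-1,0,0.011,-0.03,0]
    - [-1,0,0.03,-0.08,0]
    - [-1,0,0.052,-0.138,0]
    - [-1,0,0.074,-0.196,0]
    - [-1,0,0.095,-0.254,0]
    - [-1,0,0.116,-0.308,0]
    - [-1,0,0.13,-0.345,0]
    - [-1,0,0.137,-0.365,0]
    - [-1,0,0.14,-0.3725,0]
    - [-1,0.03,0.14,-0.3725,0]
    - [-1,0.055,0.14,-0.3725,0]
    - [-1,0.055,0.14,-0.3725,0]

```text
time_s: 29.78
tool_pos: [0.4155, 0.1932, 0.0954]
tool_rot: [-103.5, 89.7, -173.3]
force: [-0.1, 0.6, -0.4]
grip_width: 0.0377
```

Emit:
step_arm:
  deltas:
    - [-1,0,0,0,0]
    - [-1,0,0,0,0]

```text
time_s: 30.02
tool_pos: [0.4182, 0.1946, 0.0985]
tool_rot: [64.0, 89.9, -5.8]
force: [0.2, -0.5, -0.2]
grip_width: 0.0376
```

```bash
python3 - <<'E'
from h import *
goto(.4190,.1934,.0795)
E
```

```text
tool [0.4182 0.1946 0.0985] jaw az -69.76 t 30.025 w 0.037599629624854206 F [ 0.2482 -0.4502 -0.2307] q [  34.6    9.7  -66.   117.    10.3   59.4 -106.1]
delta tool [0.019  0.0003 0.0014]
```

Emit:
step_arm:
  deltas:
    - [-1,0.006,0.0003,0.0014,0]
    - [-1,0.012,0.0003,0.0014,0]
    - [-1,0.018,0.0003,0.0014,0]
    - [-1,0.018,0.0003,0.0014,0]
    - [-1,0.018,0.0003,0.0014,0]

```text
time_s: 30.65
tool_pos: [0.418, 0.1935, 0.0794]
tool_rot: [-109.5, 90.0, -179.2]
force: [-0.1, 0.2, -1.4]
grip_width: 0.0377
```

```bash
python3 - <<'E'
from h import *
goto(.4190,.1934,.0784)
E
```

```text
tool [0.418  0.1935 0.0794] jaw az -69.71 t 30.65 w 0.03767091478463923 F [-0.1316  0.2059 -1.4381] q [  32.9   12.1  -64.8  118.    13.    57.5 -108.1]
delta tool [0.001  0.0009 0.0005]
```

Emit:
step_arm:
  deltas:
    - [-1,0.0005,0.0009,0.0004,0]
    - [-1,0.001,0.0009,0.0004,0]
    - [-1,0.0014,0.0009,0.0004,0]
    - [-1,0.0014,0.0009,0.0004,0]

```text
time_s: 31.15
tool_pos: [0.4193, 0.1934, 0.0784]
tool_rot: [5.8, 90.0, -63.9]
force: [-1.0, 0.1, 5.3]
grip_width: 0.0374
```

Emit:
step_arm:
  deltas:
    - [-1,-0.0005,0,0,0]
    - [0.6,-0.0005,0,0,0]
    - [0.6,-0.0005,0,0,0]
    - [0.6,-0.0005,0,0,0]
    - [1,-0.04,0,0,0]
    - [1,-0.09,0,0,0]
    - [1,-0.14,0,0,0]
    - [1,-0.14,0,0,0]

```text
time_s: 32.15
tool_pos: [0.4216, 0.1943, 0.2216]
tool_rot: [62.4, 89.5, -7.4]
force: [-0.7, -0.3, -0.3]
grip_width: 0.0865
```

Emit:
step_arm:
  deltas:
    - [1,0,0.045,0.03,-8]
    - [1,0,0.09,0.061,-16]
    - [1,0,0.135,0.092,-22]
    - [1,0,0.17,0.116,-22]
    - [1,0,0.193,0.131,-22]
    - [1,0,0.193,0.131,-22]
    - [1,0,0.193,0.131,-22]

```text
time_s: 33.02
tool_pos: [0.6442, 0.1384, 0.217]
tool_rot: [-139.4, 89.9, 172.9]
force: [-0.4, 0.3, 0.2]
grip_width: 0.087
```

```bash
python3 - <<'E'
from h import *
fit('round_small_mid','top',save='t2.png')
fit('square_large_mid',save='w5.png')
goto(.6452,.137,.0224)
E
```

```text
round_small_mid top p 0.4 px [211. 234.] ztop 0.0823 mean [0.4186 0.1936] circ [419.1 193.1] 16.9 rect [418.4 193.1] [32.4 29.3] ang 4.3 col [200. 194. 179.]
round_small_mid top p 0.2 px [157. 213.] ztop 0.0116 mean [0.5054 0.3909] circ [506.1 392.1] 71.6 rect [505.4 391.8] [103.9 104.9] ang 6.0 col [189. 192. 192.]
square_large_mid wrist p 0.56 px [255. 172.] ztop 0.0247 mean [0.6462 0.1389] circ [645.1 137.9] 44.4 rect [645.3 138.1] [64.4 64.1] ang 41.9 col [164. 160. 145.]
tool [0.6448 0.1378 0.2184] jaw az -47.66 t 33.225 w 0.0871650714455306 F [-0.3589  0.0053  0.1111] q [ 28.9  33.5 -63.1  81.9  29.8  82.6 -81.7]
delta tool [ 0.196  -0.0002  0.0007]
```

View pics/w5.png

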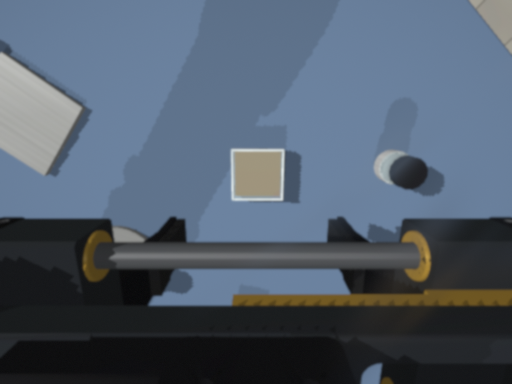

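The view shows the large square dish square to the jaws at (257,174), with the jar clear of the gripper at (400,168). The small round dish sits centred on its stack.

Emit:
step_arm:
  newtons: 6
  deltas:
    - [1,0.06,0.0006,0,0.4]
    - [1,0.12,0.0006,0,0.4]
    - [1,0.165,0.0006,0,0.4]
    - [1,0.188,0.0006,0,0.4]
    - [1,0.196,0.0006,0,0.4]
    - [1,0.196,0.0006,0,0.4]
    - [-1,0.196,0.0006,0,0.4]
    - [-1,0.196,0.0006,0,0.4]
    - [-1,0.196,0.0006,0,0.4]
    - [-1,0.196,0.0006,0,0.4]
    - [-1,0.196,0.0006,0,0.4]

```text
time_s: 34.6
tool_pos: [0.6464, 0.1378, 0.0228]
tool_rot: [40.2, 90.0, -8.0]
force: [-0.3, -0.7, 4.2]
grip_width: 0.0642
```

Emit:
step_arm:
  deltas:
    - [1,0,0,0,0]
    - [1,0,0,0,0]
    - [1,-0.03,0,0,0]
    - [1,-0.03,0,0,-10]
    - [1,-0.03,0,0,-20]
    - [1,-0.03,0,0,-30]
    - [1,-0.03,0,0,-40]
    - [1,-0.03,0,0,-50]
    - [1,-0.03,0,0,-60]
    - [1,-0.03,0,0,-70]
    - [1,-0.03,0,0,-80]
    - [1,-0.03,0,0,-90]

```text
time_s: 36.1
tool_pos: [0.6458, 0.1376, 0.0517]
tool_rot: [155.4, 90.0, -162.4]
force: [0.6, -0.4, -0.2]
grip_width: 0.0872
```

```bash
python3 - <<'E'
from h import *
goto(.6453,.1381,.0224)
E
```

```text
tool [0.6458 0.1376 0.0517] jaw az 42.19 t 36.1 w 0.08717125269264356 F [ 0.5601 -0.4027 -0.1747] q [ 33.3  51.9 -72.1  91.   50.6  75.4  -4.1]
delta tool [ 0.0293  0.0007 -0.    ]
```

Emit:
step_arm:
  deltas:
    - [1,0.015,0,0,0]
    - [1,0.029,0,0,0]
    - [1,0.029,0,0,0]
    - [-1,0.029,0,0,0]
    - [-1,0.029,0,0,0]
    - [-1,0.029,0,0,0]
    - [-1,0.029,0,0,0]
    - [-1,0.029,0,0,0]

```text
time_s: 37.1
tool_pos: [0.6461, 0.1377, 0.0234]
tool_rot: [-76.2, 90.0, -34.3]
force: [-0.1, -0.4, 1.4]
grip_width: 0.0638
```

Emit:
step_arm:
  newtons: 18
  deltas:
    - [-1,0,0,0,0]
    - [-1,0,0,0,0]
    - [-1,-0.02,0,0,0]
    - [-1,-0.06,0,0,0]
    - [-1,-0.1,0,0,0]
    - [-1,-0.13,0,0,0]
    - [-1,-0.13,0,0,0]
    - [-1,-0.13,0,0,0]

```text
time_s: 38.1
tool_pos: [0.6456, 0.1373, 0.1523]
tool_rot: [-173.9, 89.9, -132.0]
force: [-0.2, -0.5, -1.4]
grip_width: 0.0641
```

```bash
python3 - <<'E'
from h import *
goto(.505,.392,.15)
E
```

```text
tool [0.6456 0.1373 0.1523] jaw az 41.87 t 38.1 w 0.06413893850898493 F [-0.1875 -0.4848 -1.4464] q [ 34.2  45.7 -75.5  86.1  44.3  82.6  -0.9]
delta tool [0.0021 0.2836 0.0653]
```

Emit:
step_arm:
  deltas:
    - [-1,0,0.02,0,6]
    - [-1,0,0.055,0,13]
    - [-1,0,0.095,-0.001,20]
    - [-1,0,0.135,-0.001,27]
    - [-1,0,0.165,-0.002,32]
    - [-1,0,0.183,-0.002,35.5]
    - [-1,0,0.19,-0.002,35.5]
    - [-1,0,0.19,-0.002,35.5]
    - [-1,0,0.19,-0.002,35.5]
    - [-1,0,0.19,-0.002,35.5]

```text
time_s: 39.35
tool_pos: [0.5184, 0.2771, 0.1528]
tool_rot: [175.3, 90.0, -178.4]
force: [-0.5, 0.6, -2.0]
grip_width: 0.0639
```

```bash
python3 - <<'E'
from h import *
fit('square_carrier',save='w6.png')
goto(.505,.392,.0325)
E
```

```text
square_carrier wrist p 0.91 px [257.  62.] ztop 0.0092 mean [0.5051 0.3954] circ [505.3 392.7] 72.6 rect [505.2 392.9] [104.3 104.2] ang 6.1 col [161. 162. 160.]
tool [0.5181 0.2774 0.153 ] jaw az 6.32 t 39.45 w 0.06415469394402767 F [ 1.0339 -0.3422 -0.0402] q [ 25.2  34.  -74.2  96.9  33.7  75.4 -49.1]
delta tool [ 0.1205  0.1153 -0.0004]
```

View pics/w6.png

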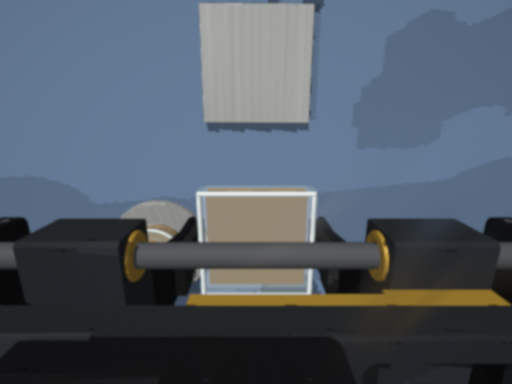

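The carrier (257,62) and the held dish (256,240) have parallel sides. I move over it and lower.

Emit:
step_arm:
  deltas:
    - [-1,0,0.03,0,0]
    - [-1,0.01,0.08,0,0]
    - [-1,0.03,0.105,0,0]
    - [-1,0.06,0.1156,-0.0003,0]
    - [-1,0.09,0.1156,-0.0003,0]
    - [-1,0.108,0.1156,-0.0003,0]
    - [-1,0.115,0.1156,-0.0003,0]
    - [-1,0.117,0.1156,-0.0003,0]
    - [-1,0.117,0.1156,-0.0003,0]
    - [-1,0.117,0.1156,-0.0003,0]

```text
time_s: 40.7
tool_pos: [0.505, 0.3931, 0.037]
tool_rot: [24.5, 89.9, 30.9]
force: [0.1, 0.2, -1.7]
grip_width: 0.0636
```

```bash
python3 - <<'E'
from h import *
goto(.5051,.3923,.0312)
E
```

```text
tool [0.505  0.3931 0.037 ] jaw az 6.36 t 40.7 w 0.06359183776482426 F [ 0.1335  0.171  -1.6954] q [  5.2  44.4 -63.5  94.9  42.4  68.1 -62.3]
delta tool [ 0.0058 -0.0008 -0.    ]
```

Emit:
step_arm:
  deltas:
    - [-1,0.002,-0.0008,0,0.1]
    - [-1,0.004,-0.0008,0,0.1]
    - [-1,0.005,-0.0008,0,0.1]
    - [-1,0.0055,-0.0008,0,0.1]
    - [-1,0.006,-0.0008,0,0.1]
    - [-1,0.006,-0.0008,0,0.1]

```text
time_s: 41.45
tool_pos: [0.5047, 0.3918, 0.0314]
tool_rot: [-78.6, 89.9, -72.4]
force: [-2.0, -3.9, 8.5]
grip_width: 0.0635
```

```bash
python3 - <<'E'
from h import *
goto(.5051,.3923,.0312)
E
```

```text
tool [0.5047 0.3918 0.0314] jaw az 6.26 t 41.45 w 0.0634875814301778 F [-2.0248 -3.8533  8.5083] q [  5.1  44.7 -63.2  95.1  42.7  67.8 -62.5]
delta tool [0.0002 0.0004 0.0004]
```

Emit:
step_arm:
  deltas:
    - [-1,-0.0007,0,0,0]
    - [1,-0.0007,0,0,0]
    - [1,-0.0007,0,0,0]
    - [1,-0.0007,0,0,0]
    - [1,-0.04,0,0,0]
    - [1,-0.09,0,0,0]
    - [1,-0.14,0,0,0]
    - [1,-0.188,0,0,0]
    - [1,-0.188,0,0,0]

```text
time_s: 42.58
tool_pos: [0.5055, 0.3941, 0.2224]
tool_rot: [35.7, 89.6, 42.0]
force: [0.0, 0.6, -0.5]
grip_width: 0.0869
```

Emit:
step_arm:
  deltas:
    - [0.38,0,-0.05,-0.009,8]
    - [0.38,0,-0.1,-0.018,16]
    - [0.38,0,-0.16,-0.03,24]
    - [0.38,0,-0.22,-0.041,32]
    - [0.38,0,-0.275,-0.051,40]
    - [0.38,0,-0.325,-0.06,50]
    - [0.38,0,-0.365,-0.068,60]
    - [0.38,0,-0.3845,-0.0717,69.3]
    - [0.38,0,-0.3845,-0.0717,69.3]
    - [0.38,0,-0.3845,-0.0717,69.3]
    - [0.38,0,-0.3845,-0.0717,69.3]

```text
time_s: 43.95
tool_pos: [0.4754, 0.0036, 0.218]
tool_rot: [168.8, 90.0, 106.0]
force: [0.2, 0.2, 0.1]
grip_width: 0.0599
```

```bash
python3 - <<'E'
from h import *
fit('square_large_mid','top')
fit('square_small_mid',save='w7.png')
goto(.476,.0022,.0234)
E
```

```text
square_large_mid top p 0.77 px [151. 211.] ztop 0.0350 mean [0.5042 0.3908] circ [506.3 391.7] 40.3 rect [504.6 390.7] [62.9 63. ] ang 6.9 col [184. 176. 160.]
square_small_mid wrist p 0.94 px [329. 209.] ztop 0.0245 mean [ 0.4772 -0.0993] circ [474.  -99.3] 29.8 rect [473.4 -99.7] [44.7 42.9] ang 65.6 col [223. 137. 168.]
square_small_mid wrist p 0.66 px [258. 177.] ztop 0.0247 mean [0.4763 0.0014] circ [476.   1.] 30.9 rect [475.8   0.9] [44.3 44.1] ang 29.0 col [174. 172. 159.]
square_small_mid wrist p 0.54 px [253. 237.] ztop 0.0245 mean [ 0.3914 -0.0312] circ [380.5 -39.2] 29.7 rect [384.5 -42.8] [59.4 26.1] ang 48.6 col [ 58. 131. 131.]
tool [0.4754 0.0027 0.2181] jaw az -62.92 t 44.15 w 0.05954546112516415 F [ 0.2064  0.86   -0.5496] q [ 70.   -0.3 -72.1 107.   -0.3  73.1 -64.9]
delta tool [0.1947 0.0003 0.0008]
```

View pics/w7.png

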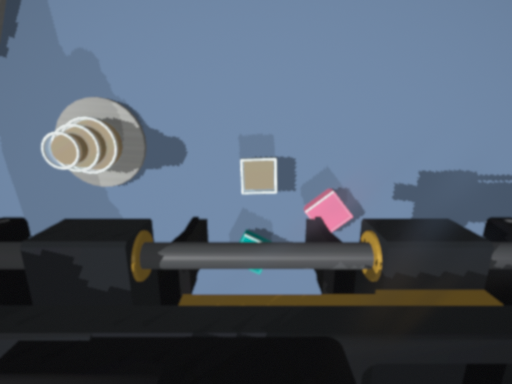

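The wrist view shows the amber/clear small square at (258,176). Pink is at (329,209) and turquoise at (253,250), both clear of the fingers. The round stack is on the left, and its carrier looks concentric. This is the chosen dish.

Emit:
step_arm:
  newtons: 5
  deltas:
    - [0.5,0.06,-0.0004,0.0019,-1.7]
    - [0.5,0.12,-0.0004,0.0019,-1.7]
    - [0.5,0.165,-0.0004,0.0019,-1.7]
    - [0.5,0.187,-0.0004,0.0019,-1.7]
    - [0.5,0.1945,-0.0004,0.0019,-1.7]
    - [0.5,0.1945,-0.0004,0.0019,-1.7]
    - [-1,0.1945,-0.0004,0.0019,-1.7]
    - [-1,0.1945,-0.0004,0.0019,-1.7]
    - [-1,0.1945,-0.0004,0.0019,-1.7]
    - [-1,0.1945,-0.0004,0.0019,-1.7]
    - [-1,0.1945,-0.0004,0.0019,-1.7]

```text
time_s: 45.52
tool_pos: [0.4763, -0.0002, 0.0242]
tool_rot: [8.4, 89.9, -52.9]
force: [-1.2, -0.7, 6.5]
grip_width: 0.0438
```

Emit:
step_arm:
  deltas:
    - [0.5,0,0,0,0]
    - [0.5,0,0,0,0]
    - [0.5,-0.035,0,0,0]
    - [0.5,-0.035,0,0,-10]
    - [0.5,-0.035,0,0,-20]
    - [0.5,-0.035,0,0,-30]
    - [0.5,-0.035,0,0,-40]
    - [0.5,-0.035,0,0,-50]
    - [0.5,-0.035,0,0,-60]
    - [0.5,-0.035,0,0,-70]
    - [0.5,-0.035,0,0,-80]
    - [0.5,-0.035,0,0,-90]

```text
time_s: 47.02
tool_pos: [0.4757, 0.0001, 0.0584]
tool_rot: [121.5, 90.0, 150.5]
force: [0.2, -0.5, -0.6]
grip_width: 0.0652
```

```bash
python3 - <<'E'
from h import *
goto(.4759,.0009,.0234)
E
```

```text
tool [0.4757 0.0001 0.0584] jaw az 29.00 t 47.025 w 0.06524789464867763 F [ 0.2233 -0.4865 -0.6206] q [ 64.5  27.9 -77.9 116.9  31.5  60.8   0.5]
delta tool [0.035  0.0006 0.0006]
```

Emit:
step_arm:
  deltas:
    - [0.5,0.018,-0.0005,0.0003,0]
    - [0.5,0.0345,-0.0005,0.0003,0]
    - [0.5,0.0345,-0.0005,0.0003,0]
    - [-1,0.0345,-0.0005,0.0003,0]
    - [-1,0.0345,-0.0005,0.0003,0]
    - [-1,0.0345,-0.0005,0.0003,0]
    - [-1,0.0345,-0.0005,0.0003,0]
    - [-1,0.0345,-0.0005,0.0003,0]

```text
time_s: 48.02
tool_pos: [0.4767, -0.0003, 0.0245]
tool_rot: [-59.8, 90.0, -31.1]
force: [-0.4, -0.5, 3.0]
grip_width: 0.044
```

Emit:
step_arm:
  newtons: 14
  deltas:
    - [-1,0,0,0,0]
    - [-1,0,0,0,0]
    - [-1,-0.02,0,0,0]
    - [-1,-0.06,0,0,0]
    - [-1,-0.1,0,0,0]
    - [-1,-0.13,0,0,0]
    - [-1,-0.13,0,0,0]
    - [-1,-0.13,0,0,0]

```text
time_s: 49.02
tool_pos: [0.4756, -0.0007, 0.1532]
tool_rot: [176.1, 89.9, -155.2]
force: [0.9, 0.2, -1.2]
grip_width: 0.0439
```

```bash
python3 - <<'E'
from h import *
goto(.5048,.3919,.15)
E
```

```text
tool [ 0.4756 -0.0007  0.1532] jaw az 28.65 t 49.025 w 0.0438586037445211 F [ 0.8742  0.2181 -1.2055] q [ 70.6  10.8 -78.2 111.7  11.5  66.6  16.7]
delta tool [0.0029 0.3305 0.2138]
```

Emit:
step_arm:
  deltas:
    - [-1,0,0.025,0.016,3]
    - [-1,0,0.065,0.042,7]
    - [-1,0,0.113,0.073,11]
    - [-1,0,0.161,0.104,15]
    - [-1,0,0.21,0.136,19]
    - [-1,0,0.258,0.167,22.4]
    - [-1,0,0.295,0.191,22.4]
    - [-1,0,0.32,0.207,22.4]
    - [-1,0,0.3305,0.2138,22.4]
    - [-1,0.03,0.3305,0.2138,22.4]
    - [-1,0.06,0.3305,0.2138,22.4]
    - [-1,0.075,0.3305,0.2138,22.4]

```text
time_s: 50.52
tool_pos: [0.5048, 0.3901, 0.0761]
tool_rot: [-141.4, 89.7, -135.2]
force: [0.5, 0.7, -0.8]
grip_width: 0.0439
```

Emit:
step_arm:
  deltas:
    - [-1,0,0,0,0]
    - [-1,0,0,0,0]

```text
time_s: 50.78
tool_pos: [0.5059, 0.3926, 0.0801]
tool_rot: [36.4, 89.9, 42.7]
force: [0.5, 0.3, 0.3]
grip_width: 0.0441
```

```bash
python3 - <<'E'
from h import *
goto(.5048,.3919,.0565)
E
```

```text
tool [0.5059 0.3926 0.0801] jaw az 6.25 t 50.775 w 0.04414478354050518 F [0.4505 0.2884 0.2772] q [  1.8  36.6 -57.1  93.3  32.7  68.2 -56.3]
delta tool [ 0.0236 -0.0006 -0.0012]
```

Emit:
step_arm:
  deltas:
    - [-1,0.007,-0.0006,-0.0011,0]
    - [-1,0.014,-0.0006,-0.0011,0]
    - [-1,0.02,-0.0006,-0.0011,0]
    - [-1,0.0222,-0.0006,-0.0011,0]
    - [-1,0.0222,-0.0006,-0.0011,0]
    - [-1,0.0222,-0.0006,-0.0011,0]

```text
time_s: 51.52
tool_pos: [0.5044, 0.3917, 0.0569]
tool_rot: [51.2, 90.0, 57.5]
force: [-0.1, -0.7, 0.4]
grip_width: 0.0436
```

```bash
python3 - <<'E'
from h import *
goto(.5048,.3919,.0565)
E
```

```text
tool [0.5044 0.3917 0.0569] jaw az 6.28 t 51.525 w 0.04359012769820095 F [-0.1292 -0.7017  0.421 ] q [  1.3  37.9 -56.1  94.4  33.8  66.2 -57.1]
delta tool [0.0004 0.0001 0.0004]
```

Emit:
step_arm:
  deltas:
    - [-1,0.0005,0.0001,0.0004,0]
    - [-1,0.0009,0.0001,0.0004,0]
    - [-1,0.0013,0.0001,0.0004,0]
    - [-1,0.0013,0.0001,0.0004,0]

```text
time_s: 52.02
tool_pos: [0.5048, 0.3918, 0.0566]
tool_rot: [-58.2, 90.0, -51.9]
force: [-2.6, -2.5, 5.9]
grip_width: 0.044
```

Contact at 6 N. I release, rise, and back off so both stacks can be checked.

Emit:
step_arm:
  deltas:
    - [-1,-0.0006,0,0,0]
    - [0.5,-0.0006,0,0,0]
    - [0.5,-0.0006,0,0,0]
    - [0.5,-0.0006,0,0,0]
    - [0.5,-0.04,0,0,0]
    - [0.5,-0.09,0,0,0]
    - [0.5,-0.14,0,0,0]
    - [0.5,-0.19,0,0,0]
    - [0.5,-0.21,-0.04,0,0]
    - [0.5,-0.21,-0.08,0,0]
    - [0.5,-0.21,-0.08,0,0]
    - [0.5,-0.21,-0.08,0,0]

```text
time_s: 53.52
tool_pos: [0.5133, 0.3126, 0.2655]
tool_rot: [108.8, 90.0, 115.0]
force: [-0.3, 0.2, 0.5]
grip_width: 0.0656
```

```bash
python3 - <<'E'
from h import *
for c in('wrist','top'):
    for t in('square_carrier','square_large_mid','square_small_mid','round_carrier','round_large_mid','round_medium_mid','round_small_mid','jar','tip_box'): fit(t,c,save=f'{c}_end.png')
goto(.5,.3,.2)
w=cv2.imread('pics/wrist_end.png');t=cv2.imread('pics/top_end.png')[100:300,0:300]
cv2.imwrite('pics/end.png',np.hstack([w[:,:400],cv2.resize(t,(400,384))]))
E
```

```text
square_carrier wrist p 0.7 px [258. 108.] ztop 0.0567 mean [0.5047 0.3934] circ [504.3 393.1] 30.2 rect [504.6 392.9] [44.  42.5] ang 6.3 col [176. 167. 151.]
square_carrier wrist p 0.69 px [280. 106.] ztop 0.0092 mean [0.5052 0.3944] circ [505.3 393.8] 71.5 rect [505.4 393. ] [103.7 103.3] ang 6.3 col [152. 153. 151.]
square_large_mid wrist p 0.89 px [256.  88.] ztop 0.0328 mean [0.5046 0.3944] circ [504.9 393.1] 43.9 rect [504.6 393.3] [64.  62.8] ang 6.5 col [182. 179. 171.]
square_small_mid wrist p 0.87 px [257. 107.] ztop 0.0567 mean [0.5043 0.3936] circ [504.1 393.6] 29.5 rect [504.3 392.9] [43.8 42.6] ang 6.4 col [175. 166. 150.]
round_carrier wrist p 0.79 px [186. 218.] ztop 0.0090 mean [0.4197 0.2211] circ [419.8 195.1] 54.7 rect [417.4 217.3] [109.2  62.7] ang 6.2 col [142. 143. 142.]
round_large_mid wrist p 0.52 px [174. 227.] ztop 0.0324 mean [0.4021 0.2157] circ [403.2 213. ] 20.8 rect [401.2 215.3] [41.7 10.5] ang 41.4 col [172. 171. 161.]
square_carrier top p 0.54 px [168. 203.] ztop 0.0120 mean [0.5382 0.3513] circ [538.5 349.9] 19.9 rect [538.5 351.9] [38.9 17.2] ang
[... 774 characters left out ...]
t [440.5 629.7] [ 55.9 201.7] ang 84.0 col [203. 212. 215.]
jar top p 0.48 px [263. 136.] ztop 0.0611 mean [0.7633 0.0212] circ [763.5  21.6] 17.3 rect [763.9  21.3] [32.7 30.7] ang 0.7 col [ 95. 100. 105.]
tip_box top p 0.86 px [443. 210.] ztop 0.0536 mean [ 0.5087 -0.5904] circ [ 507.7 -591.4] 72.0 rect [ 508.6 -590.3] [121.1  87.3] ang 13.9 col [156. 156. 156.]
tip_box top p 0.24 px [ 75. 234.] ztop 0.1157 mean [0.4356 0.6259] circ [440.6 634.4] 106.2 rect [440.  628.9] [ 56.7 207.3] ang 84.6 col [204. 213. 215.]
tool [0.5135 0.3122 0.2656] jaw az 6.27 t 55.325 w 0.06536611654316604 F [0.3467 0.0772 0.0023] q [ 16.4  23.5 -65.2  86.8  21.3  83.3 -43.1]
delta tool [ 0.0656 -0.0107 -0.0148]
```

View pics/end.png

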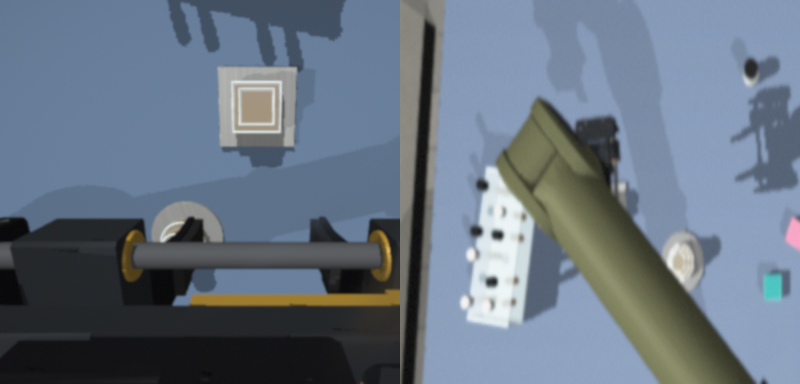

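The square stack on the left is concentric and parallel at (258,107), agreeing within 1 mm and 0.3°. The arm still hides part of the rack and round stack in the top view. I move clear and check those.

Emit:
step_arm:
  deltas:
    - [0.5,-0.03,-0.05,0,0]
    - [0.5,-0.05,-0.1,0,0]
    - [0.5,-0.05,-0.16,0,0]
    - [0.5,-0.05,-0.22,0,0]
    - [0.5,-0.05,-0.28,0,0]
    - [0.5,-0.05,-0.34,0,0]
    - [0.5,-0.05,-0.4,0,0]
    - [0.5,-0.05,-0.45,0,0]
    - [0.5,-0.05,-0.48,0,0]
    - [0.5,-0.05,-0.5,0,0]
    - [0.5,-0.05,-0.5,0,0]

```text
time_s: 56.7
tool_pos: [0.5683, -0.1849, 0.3154]
tool_rot: [96.4, 89.9, 102.6]
force: [0.4, -0.3, -0.1]
grip_width: 0.0653
```

```bash
python3 - <<'E'
from h import *
for t in('tube_rack','round_carrier','round_large_mid','round_medium_mid','round_small_mid','square_carrier','square_small_mid'): fit(t,'top',save='top_end2.png')
for t in('round_small_mid','round_carrier'): fit(t,'scene',save='scene_end.png')
# compare rack region with start picture
a=cv2.imread('pics/top0.png');b=cv2.imread('pics/top_end2.png');print('rack diff',cv2.absdiff(a,b)[185:275,45:110].mean())
s=cv2.imread('pics/scene_end.png')[90:270,230:470]
cv2.imwrite('pics/end2.png',np.hstack([cv2.resize(b[150:290,30:300],(400,300)),cv2.resize(s,(400,300))]))
E
```

```text
tube_rack top p 0.93 px [ 79. 230.] ztop 0.1039 mean [0.4362 0.6313] circ [441.  631.3] 104.5 rect [440.8 629.9] [ 57.5 203.5] ang 84.6 col [201. 210. 213.]
round_carrier top p 0.89 px [219. 235.] ztop 0.0123 mean [0.4204 0.1899] circ [419.8 192.6] 54.3 rect [419.8 191.3] [102.8 105.2] ang 74.0 col [155. 157. 158.]
round_small_mid top p 0.44 px [208. 230.] ztop 0.0830 mean [0.4197 0.1936] circ [420.1 192.8] 18.6 rect [419.  192.5] [35.  34.5] ang 65.7 col [199. 194. 180.]
round_small_mid top p 0.32 px [147. 212.] ztop 0.0582 mean [0.5037 0.3918] circ [503.9 390.3] 26.0 rect [503.4 392. ] [40.4 43.7] ang 6.6 col [191. 182. 166.]
square_carrier top p 0.56 px [165. 215.] ztop 0.0121 mean [0.5055 0.3813] circ [504.8 390. ] 69.0 rect [506.3 389.8] [102.1 103.8] ang 3.7 col [163. 165. 166.]
square_small_mid top p 0.6 px [ 78. 230.] ztop 0.1011 mean [0.4258 0.6305] circ [440.9 631.2] 104.5 rect [441.  630.3] [ 58.3 202.6] ang 84.0 col [199. 209. 212.]
square_small_mid top p 0.5 px [294. 224.] ztop 0.0274 mean [ 0.4727 -0.0984] circ [472.9 -99.6] 26.2 rect [473.9 -99. ] [42.1 42.5] ang 67.5 col [237. 158. 188.]
square_small_mid top p 0.48 px [150. 207.] ztop 0.0587 mean [0.5046 0.3917] circ [502.3 392. ] 27.8 rect [504.1 391.8] [43.5 44.7] ang 2.4 col [191. 183. 169.]
square_small_mid top p 0.46 px [280. 249.] ztop 0.0274 mean [ 0.3778 -0.038 ] circ [378.  -38.6] 24.2 rect [377.9 -38.8] [40.1 40.8] ang 0.7 col [ 81. 187. 185.]
round_carrier scene p 0.73 px [307. 181.] ztop 0.0125 mean [0.4344 0.1992] circ [420.1 195.2] 52.8 rect [429.  196.5] [ 80.1 103.6] ang 8.3 col [114. 114. 116.]
rack diff 8.325925925925926
```

View pics/end2.png

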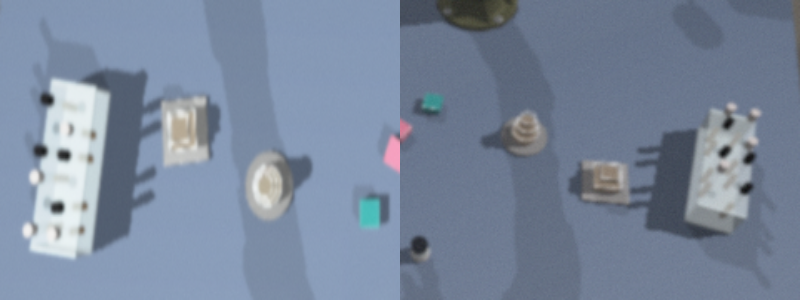

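Both stacks stand centred. The rack, jar and tip box are where they started. The robot is clear, so I hand in.

```bash
python3 -c "
from h import *
print(env.sign_off())"
```

```text
the job is handed in; nothing more can be done
None
```

Both stacks are built and the job is handed in at about 57 s. No verdict is reported back.

**How it was done:** I centred each dish by gripping it from two directions at right angles. I then lowered it until light contact (about 5–11 N), released it and lifted straight up. On the round carrier the large, medium and small dishes are stacked in that order. On the square carrier the small amber dish sits on the large one; I left the pink and turquoise look-alikes alone.

**Last checks:**
- **Round stack:** in the top view the small dish is within about 0.5 mm of the carrier's centre. The large and medium dishes measured within about 1 mm when each was placed.
- **Square stack:** by the wrist camera, both dishes are within about 1 mm of the carrier's centre. Their sides are within 0.3° of the carrier's.
- **Bystanders:** the jar and tip box were within 1–2 mm of where they started. The rack's fitted centre was within about 3 mm in y, and in the pictures it stands in its starting place.

**Weaker or disagreeing readings:**
- The final top-view angle fits of the square carrier and the small square dish scattered by 2–4°, because the carrier was partly hidden and the picture coarse. I relied on the closer wrist view.
- The rack area of the start and end pictures differs slightly in brightness. I put that down to noise and shadow, since its position matches.
- In the final pictures the networks did not report the large and medium round dishes separately, though they show concentric in the pictures.

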